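Prise open the spice tin

TASK

The stiff hinged lid of the spice tin is shut. Take the palette knife from the chopping board, catch its blade under the rolled edge along the front of the lid and gently prise the lid up with it, then ease the lid right back until it stands open past upright, and lay the knife flat on the board again. The tinplate is thin: do not press hard enough to dent it, fling the lid, shove the tin along or disturb the jars beside it.

Things in the scene. Friction and masses are not known exactly. Their poses are not given: they have to be found in the camera images.
- tin: Loose cream spice tin with a red lid, about 1 kg: body 130 mm deep (its x), 180 wide (y), 78 high; open top under the lid, pots 48 mm high inside. Origin: centre of the underside. Its -x side is the front, facing the robot within 25 degrees; the hinge is at +x; z up. It slides if pushed sideways with over 5 to 8 N and dents if knife, fingers or arm press on it or its lid with over 10 N.
- lid (a joint): Angle of the tin's lid, rad: 0 shut, grows as the front edge rises, 1.57 upright, 1.85 fully back at its stop. Stiff hinge (0.12 N m friction, 120 g lid): about 1.5 N upwards at the front edge opens it, and it stays where it is left. Lid 137 mm deep, 187 wide, 20 high: a 2 mm top plate with an 18 mm skirt all round, outside the body; its top is 80 mm above the table when shut.
- lid_hinge (a point): Middle of the lid's hinge line (which runs along the tin's y), at the back of the tin: 68.5 mm from the tin's origin along its +x, 60 mm above the table. Axes as the tin's.
- lid_bead (a point): Middle of the lower outer edge of the rolled steel bead along the whole width of the lid's front skirt, at its lower edge; moves with the lid, 142.5 mm from the hinge line, 60 mm above the table when shut. The bead is 4 mm high and overhangs the flat front face of the tin's body by 9 mm; below it the face is clear, so a blade can come in under it and be lifted.
- knife: Loose palette knife, 90 g, lying flat on the board along its x. Black handle 18 mm wide, 18 high, from x = -80 to +20 mm; stiff flat steel blade 22 mm wide, 2.4 thick, from x = 20 to the round tip at x = 115 mm, at half the handle's height (blade centre 9 mm above the underside). Origin: on the handle's underside 20 mm behind the blade, a good place to grip across the handle; z up.
- knife_tip (a point): Tip of the knife's blade, on its centre line: 115 mm ahead of the knife's origin and 9 mm above it.
- board: Fixed light wood chopping board, 300 mm (its x) by 170 mm (its y), 18 mm thick. Origin: centre of its underside on the table.
- jar: Bystander: loose clip-top glass jar standing at the tin's +y side, 84 mm across, 95 mm high. Origin: centre of its underside.
- shaker_a: Bystander: loose spice jar with steel cap at the tin's -y side, the rear one of two, 44 mm across, 90 mm high. Origin: centre of its underside.
- shaker_b: Bystander: loose spice jar with steel cap at the tin's -y side, the front one of two, 44 mm across, 90 mm high. Origin: centre of its underside.
Mind the look-alikes: they are no part of the job. What is meant by the knife is not brown, and is the smaller of those in its own colour.

How it is judged:
On the way, in this order (a step that is already met when the one before it is completed fails the run):
1. the lid is prised up off the tin by the knife (value of joint lid above 0.15 rad and contact force between knife and tin above 0.2 N), for 0.1 s.
2. the lid stands open past upright (value of joint lid above 1.6 rad), for 0.3 s.
At the end, for the whole second after the job is handed in: The lid stands open past upright (more than 1.6 rad); the tin stands level within 25 mm of where it was; the knife lies flat (within 0.15 rad) and still on the board, its origin within 120 mm along and 85 mm across the board's centre (value of joint lid above 1.6 rad and distance of tin from where it was at the start of the episode below 0.025 m and angle between tin's own z axis and vertical below 0.05 rad and x of knife in the frame of board between -0.12 and 0.12 m and y of knife in the frame of board between -0.085 and 0.085 m and z of knife_tip in the frame of board between 0.01 and 0.045 m and (angle between knife's own z axis and vertical below 0.15 rad or angle between knife's own z axis and vertical above 2.99 rad) and linear speed of each of knife, tin below 0.02 m/s); the robot touches nothing.
It fails at once if the tin or its lid is pressed with more than 10 N by the knife, the fingers or the arm (contact force between any of knife, the fingers, the arm and tin above 10 N).
It fails at once if the lid is flung (faster than 3 rad/s) (velocity of joint lid above 3 rad/s).
It fails at once if the tin is shoved more than 25 mm (distance of tin from where it was at the start of the episode above 0.025 m).
It fails at once if a jar beside the tin is moved more than 20 mm or tipped (distance of any of jar, shaker_a, shaker_b from where it was at the start of the episode above 0.02 m or angle between any of jar, shaker_a, shaker_b's own z axis and vertical above 0.2 rad).
It also fails if it takes over 72 s, if anything falls off the work surface, if the arm or the gripper's body presses on something with over 40 N, if the wrist force passes 120 N, or if a joint passes its speed limit or range.

ROBOT

A 6-joint arm with a two-finger parallel gripper is mounted at the origin on the work surface. World frame = base frame: x ahead of the robot, y to its left, z up, the work surface at z = 0. Lengths are in m, angles in rad, forces in N, time in s.
With the tool pointing down it reaches from about 0.35 to 0.85 m from the base axis. Payload 8.1 kg.
Tool frame: the origin (TCP) lies midway between the tips of the shut fingers; the grasp point (between the pads) lies bot.pinch_z behind it (bot.pinch_z is the distance from the TCP to the grasp point, in m); z points along the fingers, y is the line along which they close (so a half turn about z gives the same grasp; the last joint's range is limited). The gripper opens to 93 mm and grips with 3 to 60 N. Pads are 15 mm wide; open, the fingers measure 128 mm over their backs; the gripper's body (75 mm by 188 mm) begins 65 mm behind the grasp point.
Start: joints at [1.12, 0.13, 1.488, -0, 1.523, -0.085], TCP at [0.215, 0.56, 0.219] pointing down, gripper open.
Joint ranges: [-2.96, 2.96], [-0.89, 2.26], [0.02, 2.5], [-1.34, 4.48], [0, 2.73], [-2.66, 2.66]. Speed limits (rad/s): [2.39, 2.39, 2.79, 3.14, 3.14, 3.14].

INTERFACE

Orientations are given as a 3x3 rotation matrix whose columns are the frame's x, y, z axes.
In Python, from cell import bot gives the robot as it stands.
- The arm moves only by the tool jog_arm, never from a script. Its argument "plan" is a list of rows, each a list of 7 numbers: the shift along the world's x, y, z in m, then the turn, a rotation vector about the world's x, y, z in rad, then the finger opening in m, from 0 to 0.093. A call has exactly 10 rows; each row is the pose to reach, as a shift and turn from the pose commanded when the call began; what a row does not reach only later rows make up. A row lasts 1/12 s, in which the tool goes at most 41.7 mm and 7.16 degrees, less where a joint would pass 70% of its speed; a pose out of reach is approached as far as the arm can. A call with a gripper value outside its range is refused whole. The fingers move at their own pace and stop on an object; "force" is the grip in N (left out, the last holds). Time passes only in rows, so rows that repeat a pose let the fingers close, or fill a call up. It gives the time, the measured TCP pose, the force, the opening and the grip force at its end, in the units of the state.
- bot.observe(): the state, without advancing time (a new reading comes with each control period).
- bot.read_camera(name): name is "side" or "top" or "wrist"; returns a dict with "image" (400x640x3 uint8, red, green, blue), "K" (3x3 intrinsics, pixels), "camera_from_world" (4x4, takes a point from world to camera coordinates). Camera axes: x right, y up, looking along -z (the intrinsics and any distortion apply to the point x, -y, -z); pixel columns grow to the right and rows downward; lengths in m; the calibration is good to about 2 mm. A picture is of the moment at which its call begins. There is no depth.
- bot.sign_off(): hands the job in; it is judged then, once.
The state is a dict: "time": time; "q": joint angles; "qvel": joint speeds; "joint_torque": joint torques, N m; "position": TCP position; "orientation": TCP orientation; "wrist_force": force on the tool from outside, world axes, zero at the start; "torque": the same for the moment, N m; "grip_width": finger opening in m; "grip_force": force on a finger pad.
Only numpy, scipy, OpenCV 4.12 (cv2) and the standard library are available. Lean on these libraries where they do the work, as an engineer would, in place of code of your own. Each camera call takes 0.05 s, during which the arm holds its last target. There are 200 camera calls.

## Working session

There is one attempt and no reset: what is moved stays moved. The work goes in short steps, Python scripts to look and compute and a tool call to move; the robot and the scene stay as the last step left them, time stands still between calls to the robot, and variables do not carry over. Pictures are saved under pics/ and viewed, at most 13 in all, crops included, and the job is handed in when it is done.

Besides the shell and the picture viewer there is one more tool, called after ">>>" as name(argument=value, ...) on one line, values as JSON. jog_arm: Moves the arm, as the interface text tells. Its arguments: {"type":"object","properties":{"plan":{"type":"array"},"force":{"type":"number"}},"required":["plan"]}

```bash
mkdir -p pics; ls; cat > h.py <<'E'
import numpy as np, cv2
from cell import bot
def shot(n):
    c=bot.read_camera(n); return c
def ray(c,u,v):
    K=c["K"];T=np.array(c["camera_from_world"])
    d=np.linalg.inv(K)@[u,v,1]; d=np.array([d[0],-d[1],-d[2]])
    R=T[:3,:3]; o=-R.T@T[:3,3]; return o,R.T@d
def onz(c,u,v,z):
    o,d=ray(c,u,v); return o+d*(z-o[2])/d[2]
def proj(c,p):
    T=np.array(c["camera_from_world"]); q=T[:3,:3]@p+T[:3,3]
    w=np.array(c["K"])@[q[0],-q[1],-q[2]]; return w[:2]/w[2]
E
python3 - <<'E'
from h import *
import pickle
d={n:shot(n) for n in("top","side")}
pickle.dump(d,open("c0.pkl","wb"))
for n,c in d.items():
    cv2.imwrite(f"pics/{n}0.png",c["image"][:,:,::-1]); print(n,{k:v for k,v in c.items() if k!="image"})
s=bot.observe(); print(s, bot.pinch_z)
E
```

```text
pics
top {'K': array([[471.6496662 ,   0.        , 318.58571643],
       [  0.        , 471.6496662 , 193.5332862 ],
       [  0.        ,   0.        ,   1.        ]]), 'camera_from_world': array([[ 0.02402157, -0.9996331 ,  0.01251491,  0.01820923],
       [ 0.99731076,  0.02482904,  0.06895484, -0.49948044],
       [-0.06924027,  0.01082485,  0.99754128, -1.47578024],
       [ 0.        ,  0.        ,  0.        ,  1.        ]])}
side {'K': array([[404.8278308 ,   0.        , 315.81587255],
       [  0.        , 404.8278308 , 197.91504516],
       [  0.        ,   0.        ,   1.        ]]), 'camera_from_world': array([[ 0.93755297, -0.34782483,  0.00350848, -0.45136655],
       [ 0.24537425,  0.66848192,  0.70208504, -0.21164698],
       [-0.24654797, -0.65738103,  0.71208446, -1.27470564],
       [ 0.        ,  0.        ,  0.        ,  1.        ]])}
{'time': 0.1, 'q': array([ 1.11959934e+00,  1.31066266e-01,  1.48917504e+00,  4.51191595e-06,
        1.52296889e+00, -8.53853436e-02]), 'qvel': array([-0.00111412, -0.00119999, -0.00098497, -0.00075143, -0.00016747,
        0.00145341]), 'joint_torque': array([ 1.48172643e-03, -5.61346614e+01, -4.93091297e+01,  7.71030108e-02,
        2.91590887e-02, -1.21771222e-04]), 'position': array([0.21437371, 0.55985787, 0.21770134]), 'orientation': array([[-9.33833607e-01,  3.57706990e-01, -7.09375448e-04],
       [ 3.57707665e-01,  9.33832487e-01, -1.45370627e-03],
       [ 1.42436944e-04, -1.61126881e-03, -9.99998692e-01]]), 'wrist_force': array([-0.48596014,  0.18942428,  0.0759106 ]), 'torque': array([-0.05798352,  0.0297264 ,  0.0196664 ]), 'grip_force': 0.0, 'grip_width': 0.09290580923967347} 0.0188
```

View pics/top0.png

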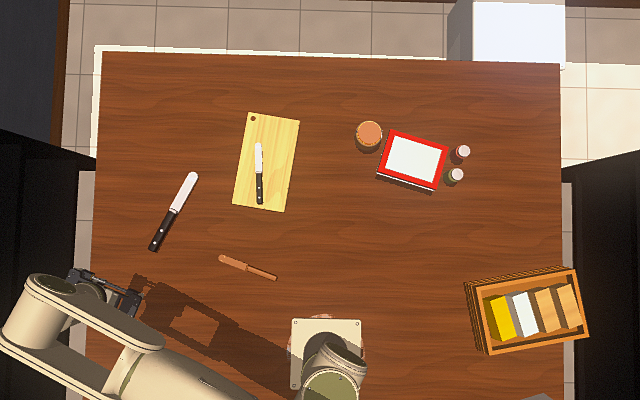

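View pics/side0.png

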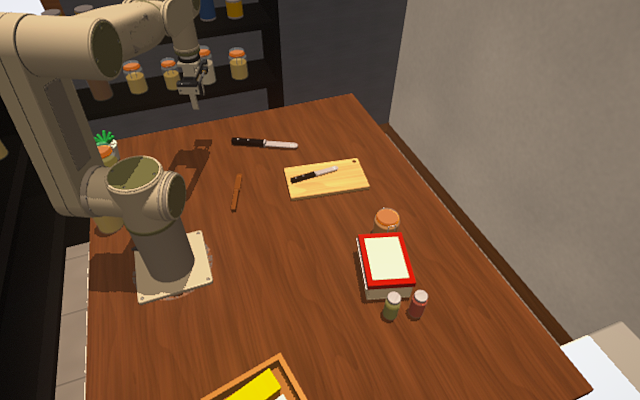

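The top view shows the board at about (266,162). The small black knife is on it, handle end at (260,203) and tip at (258,143). The red lid is around (412,160), with the jar at (369,133) and the shakers at (462,152) and (456,176). The larger black knife and the brown one are the look-alikes.

```bash
python3 - <<'E'
from h import *
import pickle
d=pickle.load(open("c0.pkl","rb"))
c=d["top"]; im=c["image"]; hsv=cv2.cvtColor(im,cv2.COLOR_RGB2HSV)
H,S,V=cv2.split(hsv)
def sub(m,x0,x1,y0,y1):
    o=np.zeros_like(m,np.uint8); o[y0:y1,x0:x1]=m[y0:y1,x0:x1]; return o
def W(p,z): return onz(c,p[0],p[1],z)
# lid
r=sub(((H<6)|(H>174))&(S>200)&(V>110),365,450,120,195)
cs=max(cv2.findContours(r,cv2.RETR_EXTERNAL,cv2.CHAIN_APPROX_NONE)[0],key=cv2.contourArea)
pts=np.array([W(p[0],.08)[:2] for p in cs],np.float32)
print("lid",cv2.minAreaRect(pts), "box",cv2.boxPoints(cv2.minAreaRect(pts)))
# white label on lid
w=sub((S<40)&(V>180),380,445,130,190)
cs=max(cv2.findContours(w,cv2.RETR_EXTERNAL,cv2.CHAIN_APPROX_NONE)[0],key=cv2.contourArea)
print("label",cv2.minAreaRect(np.array([W(p[0],.08)[:2] for p in cs],np.float32)))
# board
b=sub((H>14)&(H<32)&(S>60)&(V>150),225,305,105,220)
cs=max(cv2.findContours(b,cv2.RETR_EXTERNAL,cv2.CHAIN_APPROX_NONE)[0],key=cv2.contourArea)
print("board",cv2.minAreaRect(np.array([W(p[0],.018)[:2] for p in cs],np.float32)))
hull=cv2.convexHull(cs);bm=np.zeros_like(b);cv2.fillPoly(bm,[hull],1)
bm=cv2.erode(bm,np.ones((5,5)))
for nm,m,z in(("handle",(V<70),.036),("blade",(S<60)&(V>120),.027)):
    m=sub((m&(bm>0)),245,275,135,212).astype(np.uint8)
    cs=max(cv2.findContours(m,cv2.RETR_EXTERNAL,cv2.CHAIN_APPROX_NONE)[0],key=cv2.contourArea)
    p=np.array([W(p[0],z)[:2] for p in cs],np.float32)
    print(nm,cv2.contourArea(cs),cv2.minAreaRect(p)); print(p[p[:,0].argmin()],p[p[:,0].argmax()])
# 4th: jar/shakers
for nm,u,z in(("jar",(369,133),.095),("shA",(462,151),.09),("shB",(456,175),.09)): print(nm,W(u,z))
cv2.imwrite("pics/crop0.png",cv2.resize(im[100:220,225:475][:,:,::-1],None,fx=3.2,fy=3.2,interpolation=cv2.INTER_CUBIC))
# check vs side: project lid corners
s=d["side"]
sm=s["image"]; cv2.imwrite("pics/scrop0.png",cv2.resize(sm[130:330,270:440][:,:,::-1],None,fx=3,fy=3,interpolation=cv2.INTER_CUBIC))
E
```

```text
lid ((0.6087220907211304, -0.254334956407547), (0.18720421195030212, 0.1369638592004776), 74.0553970336914) box [[ 0.5171616  -0.32552347]
 [ 0.64885616 -0.36314848]
 [ 0.7002826  -0.18314645]
 [ 0.568588   -0.14552143]]
label ((0.6088670492172241, -0.2544538080692291), (0.1500445008277893, 0.10508178174495697), 74.05619812011719)
board ((0.5967205762863159, 0.2008538842201233), (0.16847188770771027, 0.29812517762184143), 81.91500854492188)
handle 4.5 ((0.5100018382072449, 0.2094736099243164), (0.012085744179785252, 0.09438049048185349), 86.18277740478516)
[0.4633186 0.2186447] [0.5574897  0.21236143]
blade 172.5 ((0.6075345277786255, 0.22440826892852783), (0.09853989630937576, 0.018940521404147148), 1.9083683490753174)
[0.55808127 0.22909088] [0.6567773  0.22604558]
jar [ 0.68112834 -0.1170751   0.095     ]
shA [ 0.63429601 -0.40169238  0.09      ]
shB [ 0.56045826 -0.38366731  0.09      ]
```

View pics/crop0.png

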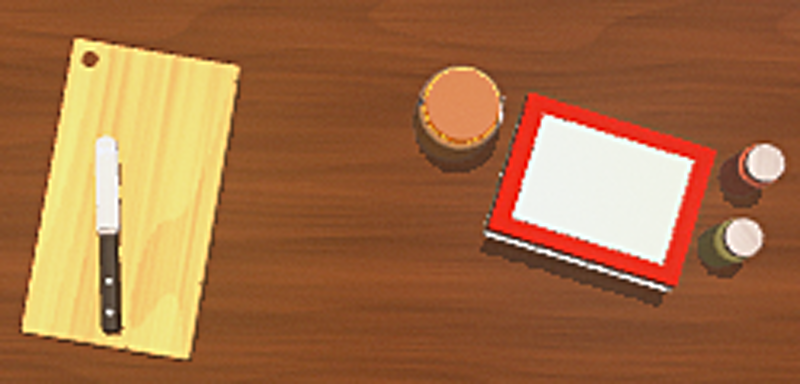

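The crop confirms the knife at crop (105,138) to (111,330), and the lid size comes out as given (187.2 × 137.0 mm). One refinement of the knife axis, then I move.

```bash
python3 - <<'E'
from h import *
import pickle
d=pickle.load(open("c0.pkl","rb"));c=d["top"]
H,S,V=cv2.split(cv2.cvtColor(c["image"],cv2.COLOR_RGB2HSV))
def pts(m,z,y0,y1):
    P=[]
    for v in range(y0,y1):
        u=np.nonzero(m[v,250:270])[0]
        if len(u)>2: P.append(onz(c,250+u.mean(),v,z)[:2])
    return np.array(P)
a=pts((S<90)&(V>110),.028,146,170); b=pts(V<110,.034,174,203)
print(a[0],a[-1],b[0],b[-1],len(a),len(b)); P=np.vstack([a,b]); f=np.polyfit(P[:,0],P[:,1],1); print("y=",f,"yaw",np.arctan(f[0]),"fit at .5425",np.polyval(f,.5425), np.std(P[:,1]-np.polyval(f,P[:,0])))
p=np.array([.5425,np.polyval(f,.5425),.021]); s=bot.observe()
print("delta",p-s["position"])
R=s["orientation"]; print("turn",np.pi/2+np.arctan(f[0])-np.arctan2(R[1,1],R[0,1]))
E
```

```text
[0.64384445 0.22550482] [0.57078657 0.22310252] [0.55436229 0.22030432] [0.46664814 0.21430899] 24 29
y= [0.07263371 0.18011192] yaw 0.07250637927750883 fit at .5425 0.21951570349869853 0.0009233003232153955
delta [ 0.32812629 -0.34034216 -0.19670134]
turn 0.4383181320606764
```

>>> jog_arm(plan=[[0.02,-0.02,0,0,0,0.03,0.06],[0.05,-0.05,0,0,0,0.08,0.06],[0.08,-0.08,0,0,0,0.13,0.06],[0.11,-0.11,0,0,0,0.18,0.06],[0.14,-0.14,0,0,0,0.23,0.06],[0.17,-0.17,0,0,0,0.28,0.06],[0.2,-0.2,0,0,0,0.33,0.06],[0.23,-0.23,0,0,0,0.38,0.06],[0.25,-0.25,0,0,0,0.41,0.06],[0.27,-0.27,0,0,0,0.43,0.06]])

```text
time: 0.93
position: [0.486, 0.2879, 0.2182]
orientation: [[-0.998, -0.064, -0.0], [-0.064, 0.998, -0.001], [0.0, -0.001, -1.0]]
wrist_force: [0.5, 1.0, -0.6]
grip_width: 0.0602
grip_force: 0.0
```

>>> jog_arm(plan=[[0.01,-0.012,0,0,0,0,0.06],[0.02,-0.025,-0.01,0,0,0,0.06],[0.03,-0.04,-0.03,0,0,0,0.06],[0.04,-0.055,-0.05,0,0,0,0.06],[0.05,-0.065,-0.07,0,0,0,0.06],[0.057,-0.07,-0.09,0,0,0,0.06],[0.057,-0.07,-0.1,0,0,0,0.06],[0.057,-0.07,-0.11,0,0,0,0.06],[0.057,-0.07,-0.11,0,0,0,0.06],[0.057,-0.07,-0.11,0,0,0,0.06]])

```text
time: 1.77
position: [0.541, 0.2209, 0.1086]
orientation: [[-0.998, -0.065, -0.001], [-0.065, 0.998, -0.0], [0.001, 0.0, -1.0]]
wrist_force: [-0.0, -0.6, 0.1]
grip_width: 0.0602
grip_force: 0.0
```

```bash
python3 - <<'E'
from h import *
c=shot("wrist"); cv2.imwrite("pics/w1.png",c["image"][:,:,::-1])
s=bot.observe(); print(s["time"],s["position"],s["orientation"],s["grip_width"])
for p in([.5425,.2195,.036],[.657,.2265,.027],[.463,.214,.036]): print(proj(c,np.array(p)))
E
```

```text
1.8167 [0.54164688 0.22108321 0.10956642] [[-9.97882542e-01 -6.50362584e-02  8.47186300e-04]
 [-6.50359439e-02  9.97882844e-01  3.93714983e-04]
 [-8.70998424e-04  3.37783748e-04 -9.99999564e-01]] 0.059970468927465166
[318.96395935 210.78038434]
[318.75926532 322.56455555]
[318.33245324 108.0726453 ]
```

View pics/w1.png

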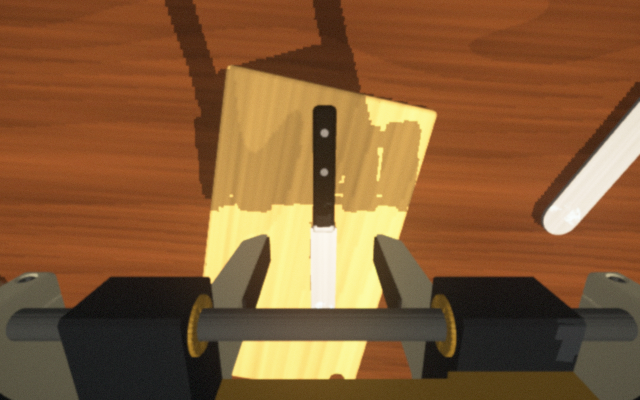

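The wrist view shows the handle centred between the fingers at x≈323, running from row 106 to row 228, square to the closing line. I'll go down and grip.

>>> jog_arm(plan=[[0,0,-0.015,0,0,0,0.06],[0,0,-0.035,0,0,0,0.06],[0,0,-0.055,0,0,0,0.06],[0,0,-0.07,0,0,0,0.06],[0,0,-0.08,0,0,0,0.06],[0,0,-0.087,0,0,0,0.06],[0,0,-0.087,0,0,0,0.06],[0,0,-0.087,0,0,0,0.04],[0,0,-0.087,0,0,0,0.025],[0,0,-0.087,0,0,0,0.015]], force=15)

```text
time: 2.65
position: [0.5426, 0.2207, 0.023]
orientation: [[-0.998, -0.064, 0.002], [-0.064, 0.998, 0.001], [-0.002, 0.0, -1.0]]
wrist_force: [0.3, -0.5, 0.5]
grip_width: 0.0444
grip_force: 0.0
```

>>> jog_arm(plan=[[0,0,0,0,0,0,0.005],[0,0,0,0,0,0,0.005],[0,0,0,0,0,0,0.005],[0,0,0,0,0,0,0.005],[0,0,0,0,0,0,0.005],[0,0,0,0,0,0,0.005],[0,0,0,0,0,0,0.005],[0,0,0,0,0,0,0.005],[0,0,0,0,0,0,0.005],[0,0,0,0,0,0,0.005]], force=60)

```text
time: 3.48
position: [0.5418, 0.2204, 0.0219]
orientation: [[-0.998, -0.064, 0.0], [-0.064, 0.998, 0.0], [-0.0, 0.0, -1.0]]
wrist_force: [-0.2, 0.5, 2.9]
grip_width: 0.0174
grip_force: 59.9
```

>>> jog_arm(plan=[[0,0,0.01,0,0,0,0.005],[0,0,0.025,0,0,0,0.005],[0,0,0.045,0,0,0,0.005],[0,-0.005,0.065,0,0,0,0.005],[-0.005,-0.015,0.085,0,0,-0.02,0.005],[-0.015,-0.035,0.1,0,0,-0.04,0.005],[-0.025,-0.06,0.11,0,0,-0.06,0.005],[-0.036,-0.09,0.12,0,0,-0.09,0.005],[-0.047,-0.12,0.13,0,0,-0.12,0.005],[-0.058,-0.15,0.13,0,0,-0.15,0.005]])

```text
time: 4.32
position: [0.4839, 0.0692, 0.1541]
orientation: [[-0.996, 0.087, 0.003], [0.087, 0.996, -0.0], [-0.003, 0.0, -1.0]]
wrist_force: [0.3, -0.3, -0.1]
grip_width: 0.0172
grip_force: 59.9
```

>>> jog_arm(plan=[[-0.011,-0.03,0,0,0,-0.03,0.005],[-0.022,-0.062,0,0,0,-0.06,0.005],[-0.034,-0.095,0,0,0,-0.09,0.005],[-0.046,-0.13,0,0,0,-0.115,0.005],[-0.058,-0.165,-0.005,0,0,-0.14,0.005],[-0.07,-0.2,-0.01,0,0,-0.16,0.005],[-0.08,-0.23,-0.02,0,0,-0.18,0.005],[-0.09,-0.25,-0.03,0,0,-0.19,0.005],[-0.095,-0.262,-0.035,0,0,-0.192,0.005],[-0.095,-0.262,-0.035,0,0,-0.192,0.005]])

```text
time: 5.15
position: [0.3865, -0.1933, 0.1155]
orientation: [[-0.961, 0.277, -0.003], [0.277, 0.961, 0.0], [0.003, -0.0, -1.0]]
wrist_force: [0.3, 0.1, -1.2]
grip_width: 0.0173
grip_force: 59.9
```

```bash
python3 - <<'E'
from h import *
import pickle
d={n:shot(n) for n in("top","side")}; pickle.dump(d,open("c1.pkl","wb"))
s=bot.observe(); p=s["position"]; R=s["orientation"]; print(s["time"],p,R[:,1],s["grip_width"],s["wrist_force"])
k=-R[:,0]; tip=p+.115*k+[0,0,.005]; print("tip exp",tip)
ims=[]
for n,c in d.items():
    u=proj(c,tip); print(n,u,"grip",proj(c,p))
    x,y=map(int,u); ims.append(cv2.resize(c["image"][y-45:y+45,x-60:x+60][:,:,::-1],None,fx=6,fy=6,interpolation=cv2.INTER_NEAREST)[:,:400] if 0 else cv2.resize(c["image"][y-60:y+60,x-40:x+40][:,:,::-1],None,fx=4.9,fy=4.9,interpolation=cv2.INTER_NEAREST)); print("crop origin",x-40,y-60)
cv2.imwrite("pics/tip1.png",np.hstack(ims))
E
```

```text
5.25 [ 0.38818998 -0.19170853  0.1166822 ] [2.75792036e-01 9.61217244e-01 4.03274579e-04] 0.01741847619538117 [ 0.13325909 -0.40670236 -1.10895199]
tip exp [ 0.49872996 -0.22342458  0.12160956]
top [405.04136576 193.28025643] grip [393.53955584 230.57951177]
crop origin 365 133
side [348.62733353 251.20375831] grip [308.72972555 254.60698239]
crop origin 308 191
```

View pics/tip1.png

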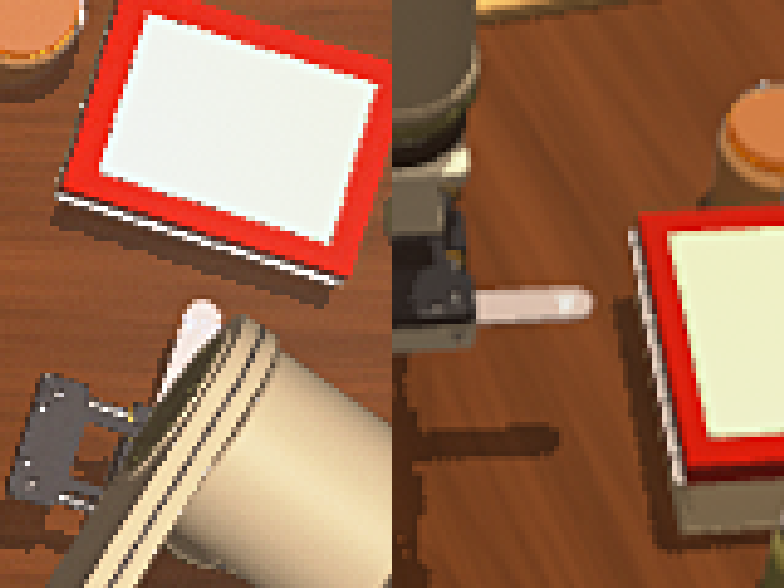

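The tip shows at top pixel (406.6,194.2) and side pixel (348.8,252.6). Both are within about 1.5 px (2–3 mm) of the position predicted from the grasp. I'll descend and slide in under the bead.

>>> jog_arm(plan=[[0,0,-0.015,0,0,0,0.005],[0,0,-0.035,0,0,0,0.005],[0,0,-0.055,0,0,0,0.005],[0,0,-0.066,0,0,0,0.005],[0,0,-0.07,0,0,0,0.005],[0.007,-0.002,-0.07,0,0,0,0.005],[0.016,-0.0046,-0.07,0,0,0,0.005],[0.025,-0.007,-0.07,0,0,0,0.005],[0.031,-0.009,-0.07,0,0,0,0.005],[0.031,-0.009,-0.07,0,0,0,0.005]])

```text
time: 6.08
position: [0.4219, -0.2015, 0.0482]
orientation: [[-0.962, 0.274, 0.003], [0.274, 0.962, -0.001], [-0.003, -0.001, -1.0]]
wrist_force: [-0.2, 0.1, -1.0]
grip_width: 0.0171
grip_force: 59.9
```

```bash
python3 - <<'E'
from h import *
s=bot.observe(); p=s["position"]; R=s["orientation"]; k=-R[:,0]; tip=p+.115*k+[0,0,.005]
e=np.array([.9615,-.2747]); C=np.array([.6087,-.2543])
print(s["time"],p,tip,"tin x,y",(tip[:2]-C)@e,(tip[:2]-C)@[.2747,.9615],s["wrist_force"])
c=shot("side"); x,y=map(int,proj(c,tip)); print(proj(c,tip),x-50,y-38)
a=c["image"]
cv2.imwrite("pics/s2.png",cv2.resize(a[y-38:y+37,x-50:x+50][:,:,::-1],None,fx=8,fy=8,interpolation=cv2.INTER_NEAREST))
for t in(-.074,-.065):
  for z in(.06,.064): q=C+t*e; print(t,z,proj(c,np.array([*q,z])))
E
```

```text
6.0833 [ 0.42188896 -0.20150597  0.04820569] [ 0.5324965  -0.23298397  0.05353278] tin x,y -0.0791251783422177 -0.00043773515101078186 [-0.21252215  0.08778296 -1.04571202]
[358.84194589 264.2848832 ] 308 226
-0.074 0.06 [360.69087122 262.79277687]
-0.074 0.064 [360.80139813 262.00451952]
-0.065 0.06 [363.67113418 262.60824239]
-0.065 0.064 [363.78863964 261.81988161]
```

View pics/s2.png

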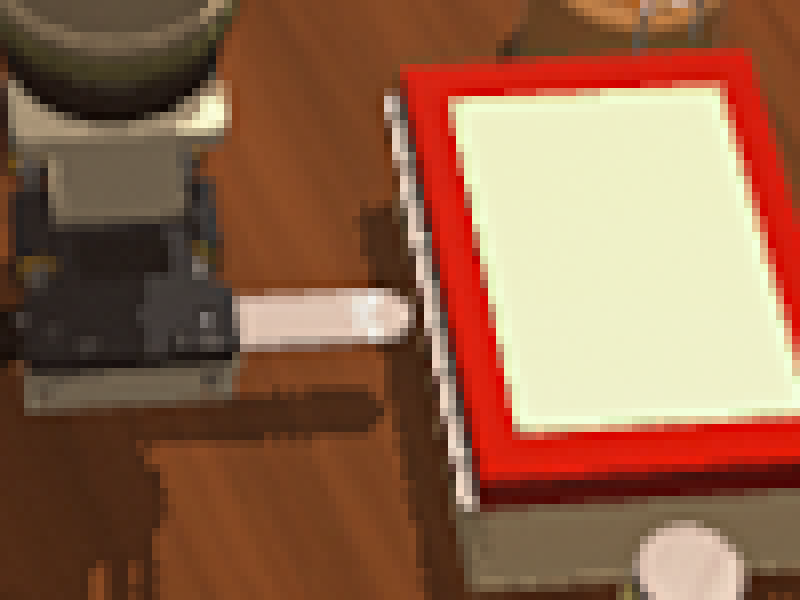

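The side view shows the tip at crop (412,316), about 1.5 px short of the bead at x≈424 and just below it, as expected. I'll advance another 11 mm slowly.

>>> jog_arm(plan=[[0.001,-0.0003,0,0,0,0,0.005],[0.002,-0.0006,0,0,0,0,0.005],[0.003,-0.0009,0,0,0,0,0.005],[0.0045,-0.0013,0,0,0,0,0.005],[0.006,-0.0017,0,0,0,0,0.005],[0.0075,-0.0021,0,0,0,0,0.005],[0.0085,-0.0024,0,0,0,0,0.005],[0.0095,-0.0027,0,0,0,0,0.005],[0.0105,-0.003,0,0,0,0,0.005],[0.0105,-0.003,0,0,0,0,0.005]])

```text
time: 6.97
position: [0.4303, -0.2037, 0.0467]
orientation: [[-0.962, 0.274, 0.0], [0.274, 0.962, -0.0], [-0.0, 0.0, -1.0]]
wrist_force: [-0.6, -0.3, -0.9]
grip_width: 0.0175
grip_force: 59.9
```

>>> jog_arm(plan=[[0,0,0.001,0,0,0,0.005],[0,0,0.002,0,0,0,0.005],[0,0,0.003,0,0,0,0.005],[0,0,0.004,0,0,0,0.005],[0,0,0.005,0,0,0,0.005],[0,0,0.006,0,0,0,0.005],[0,0,0.007,0,0,0,0.005],[0,0,0.008,0,0,0,0.005],[0,0,0.009,0,0,0,0.005],[0,0,0.01,0,0,0,0.005]])

```text
time: 7.8
position: [0.43, -0.2036, 0.0566]
orientation: [[-0.962, 0.274, -0.0], [0.274, 0.962, 0.0], [0.0, 0.0, -1.0]]
wrist_force: [1.0, -0.4, -2.6]
grip_width: 0.0176
grip_force: 59.9
```

>>> jog_arm(plan=[[0,0,0.0015,0,0,0,0.005],[0,0,0.003,0,0,0,0.005],[0.0003,0,0.005,0,0,0,0.005],[0.0006,-0.0002,0.007,0,0,0,0.005],[0.001,-0.0003,0.009,0,0,0,0.005],[0.0013,-0.0004,0.011,0,0,0,0.005],[0.0016,-0.0005,0.013,0,0,0,0.005],[0.002,-0.0006,0.015,0,0,0,0.005],[0.0025,-0.0007,0.0165,0,0,0,0.005],[0.003,-0.001,0.018,0,0,0,0.005]])

```text
time: 8.63
position: [0.4331, -0.2047, 0.0748]
orientation: [[-0.962, 0.274, -0.0], [0.274, 0.962, 0.0], [0.0, 0.0, -1.0]]
wrist_force: [-1.0, 0.5, -1.6]
grip_width: 0.0177
grip_force: 59.9
```

```bash
python3 - <<'E'
from h import *
c=shot("side"); s=bot.observe(); p=s["position"];R=s["orientation"]; tip=p-.115*R[:,0]+[0,0,.005]
print(s["time"],p,s["wrist_force"],R[:,0],tip,proj(c,tip)); x,y=map(int,proj(c,tip)); print(x-50,y-38)
cv2.imwrite("pics/s3.png",cv2.resize(c["image"][y-38:y+37,x-50:x+50][:,:,::-1],None,fx=8,fy=8,interpolation=cv2.INTER_NEAREST))
E
```

```text
8.6833 [ 0.43343929 -0.20484369  0.07514461] [-0.52328477  0.11221378 -2.62345226] [-9.61670439e-01  2.74207273e-01 -5.81263549e-04] [ 0.54403139 -0.23637753  0.08021145] [363.59380819 258.77637706]
313 220
```

View pics/s3.png

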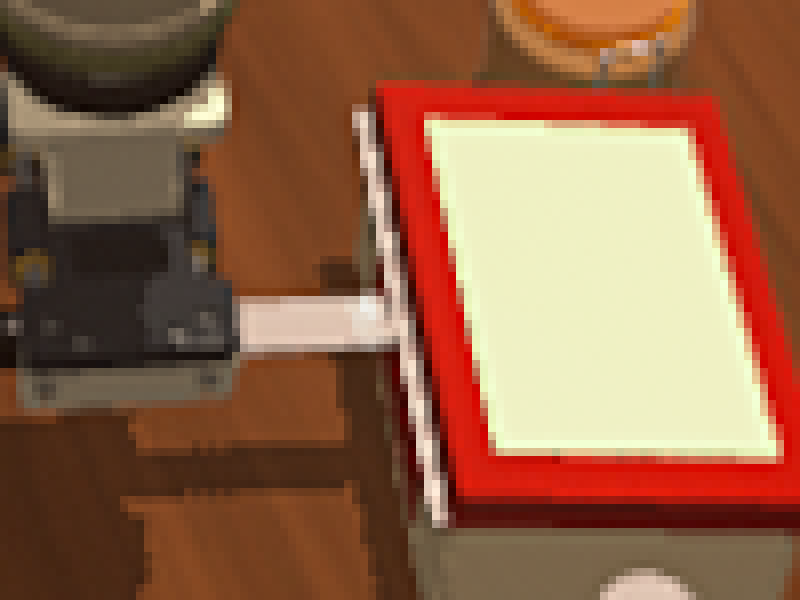

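The lid is riding up on the blade: the bead line crosses the blade near crop (400,325), with the lid raised about 20 mm. I'll keep lifting and slide further in once above the body rim.

>>> jog_arm(plan=[[0.0003,0,0.002,0,0,0,0.005],[0.0006,-0.0001,0.004,0,0,0,0.005],[0.001,-0.0002,0.006,0,0,0,0.005],[0.0015,-0.0004,0.008,0,0,0,0.005],[0.002,-0.0006,0.01,0,0,0,0.005],[0.004,-0.0011,0.012,0,0,0,0.005],[0.006,-0.0017,0.015,0,0,0,0.005],[0.008,-0.0023,0.018,0,0,0,0.005],[0.01,-0.0028,0.021,0,0,0,0.005],[0.012,-0.0034,0.024,0,0,0,0.005]])

```text
time: 9.52
position: [0.4453, -0.2082, 0.099]
orientation: [[-0.962, 0.274, 0.0], [0.274, 0.962, -0.0], [-0.0, -0.0, -1.0]]
wrist_force: [-0.9, -0.4, -3.3]
grip_width: 0.0176
grip_force: 59.9
```

```bash
cat > st.py <<'E'
from h import *
# tip in hinge frame (x toward tin +x, z above hinge line); plan for tip arcs
e=np.array([.9615,-.2747]); C=np.array([.6087,-.2543])
s=bot.observe(); p=s["position"];R=s["orientation"]; tip=p-.115*R[:,0]+[0,0,.005]
x=(tip[:2]-C)@e-.0685; z=tip[2]-.06
print(s["time"],p,s["wrist_force"],"tip hx %.4f hz %.4f"%(x,z),"theta if skirt edge a=.136:",np.arcsin((z+.0012)/.136), R[2,0])
for th in np.arange(.5,1.8,.1):
    a,b=.108,.018
    print("%.1f"%th,"plate pt",np.round([-a*np.cos(th)+b*np.sin(th),a*np.sin(th)+b*np.cos(th)],4),"edge",np.round([-.136*np.cos(th),.136*np.sin(th)],4))
E
python3 st.py
```

```text
9.5167 [ 0.44534648 -0.20815452  0.0989894 ] [-0.88632579 -0.35778517 -3.33467534] tip hx -0.1232 hz 0.0440 theta if skirt edge a=.136: 0.33873460757385476 -2.232027258514743e-05
0.5 plate pt [-0.0861  0.0676] edge [-0.1194  0.0652]
0.6 plate pt [-0.079   0.0758] edge [-0.1122  0.0768]
0.7 plate pt [-0.071   0.0833] edge [-0.104   0.0876]
0.8 plate pt [-0.0623  0.09  ] edge [-0.0948  0.0976]
0.9 plate pt [-0.053   0.0958] edge [-0.0845  0.1065]
1.0 plate pt [-0.0432  0.1006] edge [-0.0735  0.1144]
1.1 plate pt [-0.0329  0.1044] edge [-0.0617  0.1212]
1.2 plate pt [-0.0224  0.1072] edge [-0.0493  0.1268]
1.3 plate pt [-0.0115  0.1089] edge [-0.0364  0.131 ]
1.4 plate pt [-0.0006  0.1095] edge [-0.0231  0.134 ]
1.5 plate pt [0.0103 0.109 ] edge [-0.0096  0.1357]
1.6 plate pt [0.0211 0.1074] edge [0.004  0.1359]
1.7 plate pt [0.0318 0.1048] edge [0.0175 0.1349]
```

>>> jog_arm(plan=[[0.0027,-0.0008,0.003,0,0,0,0.005],[0.0054,-0.0015,0.006,0,0,0,0.005],[0.0081,-0.0023,0.009,0,0,0,0.005],[0.0108,-0.0031,0.012,0,0,0,0.005],[0.0135,-0.0038,0.015,0,0,0,0.005],[0.0162,-0.0046,0.018,0,0,0,0.005],[0.0189,-0.0054,0.021,0,0,0,0.005],[0.0216,-0.0062,0.0245,0,0,0,0.005],[0.0243,-0.0069,0.028,0,0,0,0.005],[0.027,-0.0077,0.0315,0,0,0,0.005]])

```text
time: 10.35
position: [0.4724, -0.2159, 0.1305]
orientation: [[-0.962, 0.274, 0.0], [0.274, 0.962, -0.0], [-0.0, -0.0, -1.0]]
wrist_force: [-0.6, 0.3, -1.6]
grip_width: 0.0174
grip_force: 59.9
```

>>> jog_arm(plan=[[0.0035,-0.001,0,0,0,0,0.005],[0.007,-0.002,0,0,0,0,0.005],[0.0105,-0.003,0,0,0,0,0.005],[0.014,-0.004,0,0,0,0,0.005],[0.0175,-0.005,0.0015,0,0,0,0.005],[0.021,-0.006,0.0045,0,0,0,0.005],[0.0245,-0.007,0.0075,0,0,0,0.005],[0.028,-0.008,0.0105,0,0,0,0.005],[0.0315,-0.009,0.0135,0,0,0,0.005],[0.035,-0.01,0.0165,0,0,0,0.005]])

```text
time: 11.18
position: [0.5075, -0.2259, 0.1469]
orientation: [[-0.962, 0.274, 0.0], [0.274, 0.962, -0.0], [-0.0, 0.0, -1.0]]
wrist_force: [-0.8, -0.4, -4.0]
grip_width: 0.0174
grip_force: 59.9
```

```bash
python3 st.py | head -1; python3 - <<'E'
from h import *
c=shot("side"); cv2.imwrite("pics/s4.png",cv2.resize(c["image"][170:330,260:460][:,:,::-1],None,fx=3.5,fy=3.5,interpolation=cv2.INTER_CUBIC))
E
```

```text
11.1833 [ 0.50748503 -0.22587341  0.1469388 ] [-0.78753978 -0.42037461 -4.02068636] tip hx -0.0586 hz 0.0919 theta if skirt edge a=.136: 0.7544480051720934 -5.020276925352832e-05
```

View pics/s4.png

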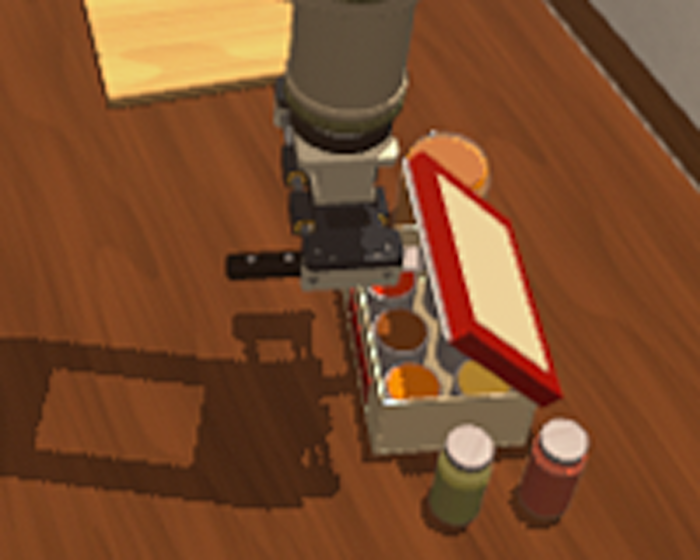

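The lid is at about 0.85 rad with the tip pushing inside it and the jars untouched. I'll keep following the lid's arc.

>>> jog_arm(plan=[[0.0045,-0.0013,0.003,0,0,0,0.005],[0.009,-0.0026,0.0057,0,0,0,0.005],[0.0135,-0.0039,0.008,0,0,0,0.005],[0.018,-0.0051,0.01,0,0,0,0.005],[0.0225,-0.0064,0.0116,0,0,0,0.005],[0.027,-0.0077,0.013,0,0,0,0.005],[0.0315,-0.009,0.0143,0,0,0,0.005],[0.036,-0.0103,0.0154,0,0,0,0.005],[0.0405,-0.0116,0.0162,0,0,0,0.005],[0.045,-0.0129,0.017,0,0,0,0.005]])

```text
time: 12.07
position: [0.5525, -0.2388, 0.1636]
orientation: [[-0.962, 0.274, -0.0], [0.274, 0.962, 0.0], [0.0, 0.0, -1.0]]
wrist_force: [-1.0, 0.9, -1.8]
grip_width: 0.0174
grip_force: 59.9
```

>>> jog_arm(plan=[[0.0044,-0.0013,0.0005,0,0,0,0.005],[0.0088,-0.0025,0.0007,0,0,0,0.005],[0.0132,-0.0038,0.0007,0,0,0,0.005],[0.0176,-0.005,0.0005,0,0,0,0.005],[0.022,-0.0063,0,0,0,0,0.005],[0.0264,-0.0075,-0.0005,0,0,0,0.005],[0.031,-0.0088,-0.001,0,0,0,0.005],[0.035,-0.01,-0.002,0,0,0,0.005],[0.039,-0.0111,-0.003,0,0,0,0.005],[0.042,-0.012,-0.004,0,0,0,0.005]])

```text
time: 12.9
position: [0.5946, -0.2508, 0.1596]
orientation: [[-0.962, 0.274, 0.0], [0.274, 0.962, -0.0], [-0.0, -0.0, -1.0]]
wrist_force: [0.1, -0.2, -0.9]
grip_width: 0.0172
grip_force: 59.9
```

```bash
python3 st.py | head -1; python3 - <<'E'
from h import *
c=shot("side"); cv2.imwrite("pics/s5.png",cv2.resize(c["image"][150:330,260:460][:,:,::-1],None,fx=3.3,fy=3.3,interpolation=cv2.INTER_CUBIC))
E
```

```text
12.9 [ 0.59463067 -0.25080619  0.15956154] [ 0.13675698 -0.15574017 -0.94285547] tip hx 0.0320 hz 0.1046 theta if skirt edge a=.136: 0.8912324735351908 -0.0002229417271294427
```

View pics/s5.png

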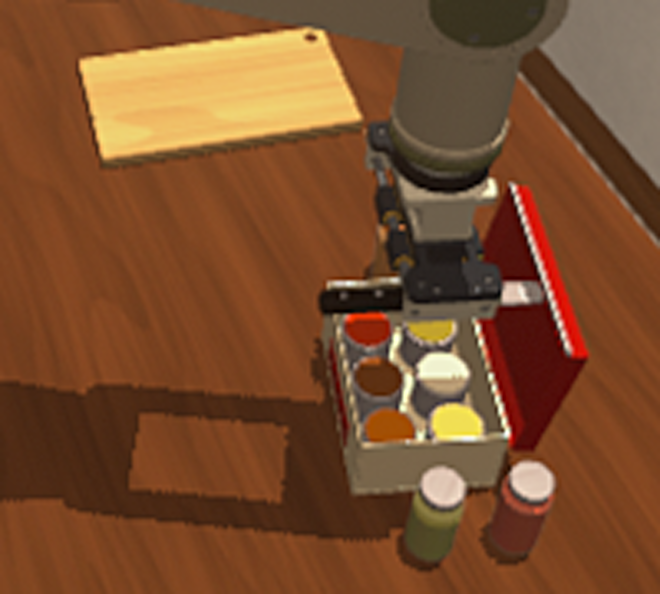

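The lid stands just past upright with the tip still against it. I'll push a few millimetres more for margin, hold, then back straight out.

>>> jog_arm(plan=[[0.0025,-0.0007,-0.0005,0,0,0,0.005],[0.005,-0.0014,-0.001,0,0,0,0.005],[0.007,-0.002,-0.0015,0,0,0,0.005],[0.007,-0.002,-0.0015,0,0,0,0.005],[0.007,-0.002,-0.0015,0,0,0,0.005],[0.007,-0.002,-0.0015,0,0,0,0.005],[0.005,-0.0014,-0.0015,0,0,0,0.005],[0,0,0,0,0,0,0.005],[-0.008,0.0023,0,0,0,0,0.005],[-0.018,0.0051,0,0,0,0,0.005]])

```text
time: 13.78
position: [0.5758, -0.2455, 0.1599]
orientation: [[-0.962, 0.274, 0.001], [0.274, 0.962, -0.0], [-0.001, -0.0, -1.0]]
wrist_force: [0.5, 0.3, -0.9]
grip_width: 0.0173
grip_force: 59.9
```

>>> jog_arm(plan=[[-0.015,0.0043,0,0,0,0,0.005],[-0.035,0.01,0,0,0,0,0.005],[-0.055,0.0157,0,0,0,0,0.005],[-0.075,0.0214,0,0,0,0,0.005],[-0.095,0.0271,0,0,0,0,0.005],[-0.115,0.035,0,0,0,0,0.005],[-0.13,0.05,0,0,0,0,0.005],[-0.14,0.07,0,0,0,0,0.005],[-0.145,0.09,0,0,0,0,0.005],[-0.145,0.105,0,0,0,0,0.005]])

```text
time: 14.62
position: [0.4297, -0.1395, 0.1598]
orientation: [[-0.961, 0.275, 0.0], [0.275, 0.961, 0.0], [-0.0, 0.0, -1.0]]
wrist_force: [-0.4, 0.1, 0.3]
grip_width: 0.0171
grip_force: 59.9
```

```bash
python3 - <<'E'
from h import *
s=bot.observe(); p=s["position"];R=s["orientation"]; print(s["time"],p,s["wrist_force"])
c=shot("top"); H,S,V=cv2.split(cv2.cvtColor(c["image"],cv2.COLOR_RGB2HSV))
r=(((H<6)|(H>174))&(S>180)&(V>90)).astype(np.uint8); r[:,:365]=0;r[:,450:]=0;r[:100]=0;r[200:]=0
cs=max(cv2.findContours(r,cv2.RETR_EXTERNAL,cv2.CHAIN_APPROX_NONE)[0],key=cv2.contourArea)
P=np.array([q[0] for q in cs])
e=np.array([.9615,-.2747]); Cc=np.array([.6087,-.2543]); n=np.array([.2747,.9615])
# upper corner images: predict lid for several angles at y=0
for th in(1.6,1.7,1.8,1.85):
    for a,b in((.137,.02),(.1425,0)):
        x=.0685-a*np.cos(th)+b*np.sin(th); z=.06+a*np.sin(th)+b*np.cos(th)
        print(th,a,[np.round(proj(c,np.array([*(Cc+x*e+y*n),z])),1) for y in(-.09,.09)])
cv2.imwrite("pics/t6.png",cv2.resize(c["image"][90:210,340:490][:,:,::-1],None,fx=5,fy=5,interpolation=cv2.INTER_NEAREST))
# knife place target: board centre, knife dir = board x (yaw about -8 deg)
print("board centre delta (cmd .022 z + offset):",np.array([.575,.201,.0225])-p,"turn",-np.arctan2(R[1,0],R[0,0]*1) , np.arctan2(-R[1,0],-R[0,0]))
E
```

```text
14.6167 [ 0.42973775 -0.13945543  0.15976453] [-0.35781761  0.10274474  0.26660034]
1.6 0.137 [array([461.4, 131.1]), array([400.4, 112.2])]
1.6 0.1425 [array([460.2, 137.3]), array([398.8, 118.3])]
1.7 0.137 [array([462.4, 126.8]), array([401.6, 108. ])]
1.7 0.1425 [array([461.4, 132.7]), array([400.2, 113.7])]
1.8 0.137 [array([463.2, 122.8]), array([402.6, 104. ])]
1.8 0.1425 [array([462.5, 128.1]), array([401.4, 109.2])]
1.85 0.137 [array([463.5, 120.9]), array([403.1, 102.2])]
1.85 0.1425 [array([463., 126.]), array([402. , 107.1])]
board centre delta (cmd .022 z + offset): [ 0.14526225  0.34045543 -0.13726453] turn -2.8630890711160326 -0.27850358247376067
```

View pics/t6.png

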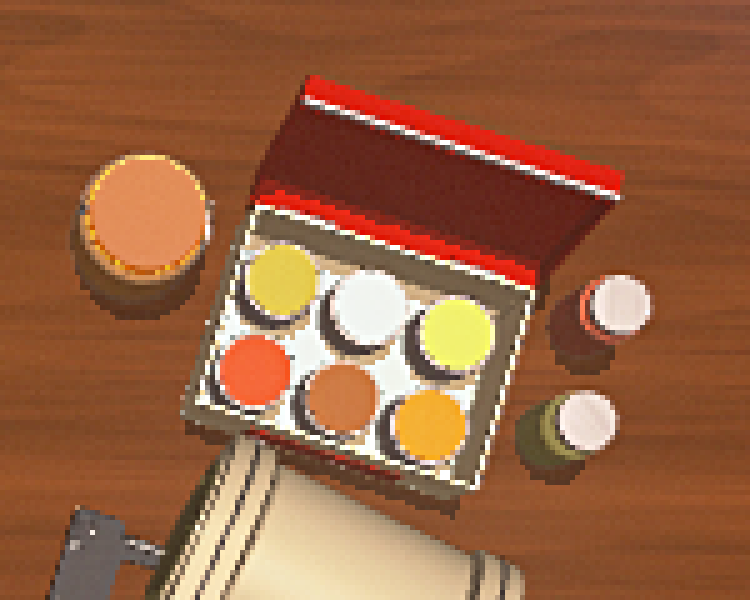

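The lid stands open: its top corners are at full-frame pixels (402,106) and (464,124), which gives about 1.76 rad. The tin and jars look undisturbed. Next, the knife goes back to the board.

>>> jog_arm(plan=[[0.008,0.02,0,0,0,0,0.005],[0.02,0.05,0,0,0,0.02,0.005],[0.035,0.085,0,0,0,0.04,0.005],[0.05,0.12,0,0,0,0.06,0.005],[0.065,0.155,0,0,0,0.08,0.005],[0.08,0.19,0,0,0,0.1,0.005],[0.095,0.225,0,0,0,0.12,0.005],[0.11,0.26,0,0,0,0.137,0.005],[0.122,0.29,0,0,0,0.137,0.005],[0.134,0.315,-0.01,0,0,0.137,0.005]])

```text
time: 15.5
position: [0.5669, 0.177, 0.152]
orientation: [[-0.99, 0.139, 0.004], [0.139, 0.99, 0.001], [-0.004, 0.002, -1.0]]
wrist_force: [1.3, -0.1, -1.4]
grip_width: 0.0171
grip_force: 59.9
```

>>> jog_arm(plan=[[0.006,0.015,-0.015,0,0,0,0.005],[0.011,0.025,-0.035,0,0,0,0.005],[0.011,0.025,-0.055,0,0,0,0.005],[0.011,0.025,-0.075,0,0,0,0.005],[0.011,0.025,-0.095,0,0,0,0.005],[0.011,0.025,-0.107,0,0,0,0.005],[0.011,0.025,-0.114,0,0,0,0.005],[0.011,0.025,-0.119,0,0,0,0.005],[0.011,0.025,-0.122,0,0,0,0.005],[0.011,0.025,-0.122,0,0,0,0.005]])

```text
time: 16.33
position: [0.5765, 0.1994, 0.028]
orientation: [[-0.99, 0.14, 0.001], [0.14, 0.99, 0.0], [-0.001, 0.0, -1.0]]
wrist_force: [-0.9, 0.6, -1.2]
grip_width: 0.0175
grip_force: 59.9
```

Lowering the last 6 mm, then releasing.

>>> jog_arm(plan=[[0,0,-0.002,0,0,0,0.005],[0,0,-0.004,0,0,0,0.005],[0,0,-0.0055,0,0,0,0.005],[0,0,-0.006,0,0,0,0.005],[0,0,-0.006,0,0,0,0.005],[0,0,-0.006,0,0,0,0.03],[0,0,-0.006,0,0,0,0.045],[0,0,-0.006,0,0,0,0.05],[0,0,-0.006,0,0,0,0.05],[0,0,-0.006,0,0,0,0.05]])

```text
time: 17.17
position: [0.5761, 0.1994, 0.0217]
orientation: [[-0.99, 0.14, -0.0], [0.14, 0.99, -0.0], [0.0, -0.0, -1.0]]
wrist_force: [-0.5, 0.5, 0.1]
grip_width: 0.046
grip_force: 0.0
```

>>> jog_arm(plan=[[0,0,0,0,0,0,0.05],[0,0,0,0,0,0,0.05],[0,0,0.01,0,0,0,0.05],[0,0,0.03,0,0,0,0.05],[0,0,0.05,0,0,0,0.05],[0,0,0.08,0,0,0,0.05],[0,0,0.11,0,0,0,0.05],[0,0,0.14,0,0,0,0.05],[-0.03,0,0.15,0,0,0,0.05],[-0.06,0,0.15,0,0,0,0.05]])

```text
time: 18.0
position: [0.5187, 0.1999, 0.177]
orientation: [[-0.99, 0.141, 0.008], [0.141, 0.99, 0.002], [-0.007, 0.003, -1.0]]
wrist_force: [-1.5, -0.9, 0.3]
grip_width: 0.0499
grip_force: 0.0
```

>>> jog_arm(plan=[[-0.03,0,0,0,0,0,0.05],[-0.06,0,0,0,0,0,0.05],[-0.09,0,0,0,0,0,0.05],[-0.1,0,0,0,0,0,0.05],[-0.1,0,0,0,0,0,0.05],[-0.1,0,0,0,0,0,0.05],[-0.1,0,0,0,0,0,0.05],[-0.1,0,0,0,0,0,0.05],[-0.1,0,0,0,0,0,0.05],[-0.1,0,0,0,0,0,0.05]])

```text
time: 18.83
position: [0.4166, 0.1993, 0.1715]
orientation: [[-0.99, 0.141, -0.0], [0.141, 0.99, -0.0], [0.0, -0.0, -1.0]]
wrist_force: [-0.2, 0.4, -0.0]
grip_width: 0.0499
grip_force: 0.0
```

```bash
python3 - <<'E'
from h import *
c=shot("side"); cv2.imwrite("pics/s7.png",cv2.resize(c["image"][120:330,250:460][:,:,::-1],None,fx=2.8,fy=2.8,interpolation=cv2.INTER_CUBIC)); print(bot.observe()["time"])
E
```

```text
18.8833
```

View pics/s7.png

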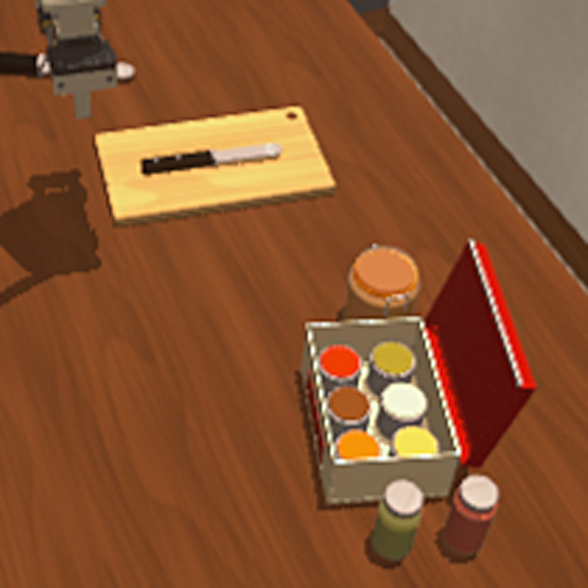

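The knife lies flat at mid-board, from crop (145,165) to (280,150). The lid stands open past upright and the gripper is clear.

```bash
python3 -c "
from cell import bot
print(bot.sign_off())"
```

```text
the job is handed in; nothing more can be done
None
```

I prised the lid up with the knife and eased it back to about 1.76 rad. The knife lies flat on the board, the tin and jars look undisturbed, and I handed the job in at about 19 s; no verdict came back.

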